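Free a stuck taper plug and hang it in the drip rack

ROBOT

A 6-joint arm with a two-finger parallel gripper is mounted at the origin on the work surface. World frame = base frame: x ahead of the robot, y to its left, z up, the work surface at z = 0. Lengths are in m, angles in rad, forces in N, time in s.
With the tool pointing down it reaches from about 0.4 to 0.925 m from the base axis. Payload 12.5 kg.
Tool frame: the origin (TCP) lies at the very end of the fingers, on their centre line; the grasp point (between the pads) lies 19 mm behind it (bot.grip_point_offset is the z of the grasp point in the tool frame, in m); z points along the fingers, y is the line along which they close (so a half turn about z gives the same grasp; the last joint's range is limited). The gripper opens to 95 mm and grips with 3 to 60 N. Pads are 20 mm wide; open, the fingers measure 119 mm over their backs; the gripper's body (75 mm by 180 mm) begins 59 mm behind the grasp point.
Start: joints at [-1.239, 0.491, 1.559, -0, 1.092, -0.106], TCP at [0.265, -0.566, 0.215] pointing down, gripper open.
Joint ranges: [-3.1, 3.1], [-0.84, 2.19], [0.05, 2.79], [-1.13, 4.28], [0.06, 2.93], [-2.69, 2.69]. Speed limits (rad/s): [2.22, 2.22, 2.79, 3.14, 3.14, 3.14].

INTERFACE

Orientations are given as a unit quaternion [w, x, y, z].
In Python, from bench import status, viewer, ticket, bot gives the robot as it stands.
- The arm moves only by the tool carry_out, never from a script. Its argument "rows" is a list of rows, each an object of numbers: "dx", "dy", "dz": the shift along the world's x, y, z in m; "wx", "wy", "wz": the turn, a rotation vector about the world's x, y, z in rad; "jaw": the closure, from 0 (fully open) to 1 (shut). A call has 1 to 5 rows; each row is the pose to reach, as a shift and turn from the pose commanded when the call began; what a row does not reach only later rows make up. A row lasts 1/12 s, in which the tool goes at most 41.7 mm and 7.16 degrees, less where a joint would pass 70% of its speed; a pose out of reach is approached as far as the arm can. A call with a gripper value outside its range is refused whole. The fingers move at their own pace and stop on an object; "newtons" is the grip in N (left out, the last holds). Time passes only in rows, so rows that repeat a pose let the fingers close. It gives the time, the measured TCP pose, the force, the opening and the grip force at its end, in the units of the state.
- status.read_state(): the state, without advancing time (a new reading comes with each control period).
- viewer.camera(name): name is "scene" or "top" or "wrist"; returns the picture (420x560x3 uint8, red, green, blue); there is no depth.
- viewer.camera_params(name): a dict with "fx", "fy", "cx", "cy" (pixels), "rvec" (rotation vector, rad) and "tvec" (3), from world to camera coordinates, as OpenCV has them. Camera axes: x right, y down, z forward; pixel columns grow to the right and rows downward; lengths in m; the calibration is good to about 2 mm. A picture is of the moment at which its call begins: read the wrist's pose just before it. camera_params takes no time and is no camera call; for the wrist camera it gives the pose at the moment of the call.
- ticket.hand_in(): hands the job in; it is judged then, once.
Trained networks look in the newest picture that a camera, given by its name, has taken for a name from the list of things; names that differ only in an ending like _2 or _b are one class to them, and where a whole thing is asked for, a point or a joint stands for the part that bears it (a point fixed in the world has none). Each returns a list of dicts, best first, with "p" (0 to 1); they miss things now and then, are a little off and sometimes report something else, mostly with a low value. They report only what shows in the picture. A call takes as long as a camera call. They do not tell look-alikes from the thing itself.
- viewer.silhouettes(name, camera): "pixels" (420x560 bool, what is visible of it) and "rect" ([left, top, right, bottom] in pixels, round what is visible of it).
The state is a dict: "t": time; "joint_positions": joint angles; "joint_velocities": joint speeds; "effort": joint torques, N m; "eef_pos": TCP position; "tcp_rot": TCP orientation; "wrist_force": force on the tool from outside, world axes, zero at the start; "wrist_torque": the same for the moment, N m; "finger_gap": finger opening in m; "grip_force": force on a finger pad.
Only numpy, scipy, OpenCV 4.12 (cv2) and the standard library are available. Lean on these libraries where they do the work, as an engineer would, in place of code of your own. Each camera call takes 0.05 s, during which the arm holds its last target. There are 200 camera calls.

TASK

The blue-handled plug is stuck in the taper of its valve: break it free by twisting its T-handle a good thirty degrees either way while it stays down in its seat, then draw it straight up out of the valve and hang it upright, by its collar, between the rails of the drip rack, near the middle. Lower it gently rather than dropping it, let go of it, and leave the red-handled plug and everything else on the table where they are.

Things in the scene. Friction and masses are not known exactly. Their poses are not given: they have to be found in the camera images.
- blue_plug: Blue-handled taper plug, loose, about 0.45 kg, stuck in its valve at the start. Origin: on its axis, at the underside of its steel collar; z up the axis, x along its handle. Below the origin: brass cone 70 long, 38 diameter tapering to 24, near its top two small keys, 40 across in y. Above: collar 60 diameter, 8 thick; stem 14 diameter up to z = 34; T-handle.
- blue_plug_handle (a point): Centre of the straight blue T-handle, on the plug's axis, 41 above its origin: a bar 110 long (x), 16 wide (y), 16 high, with the same axes as the plug. Held across its middle, the plug hangs upright.
- blue_seat (a point): Centre of the blue valve's mouth, 110 above the table, where the plug's origin sits at the start; axes as the valve, the plug's x then along the valve's x. The stuck plug turns springily to about 0.2 rad, lets go at about 0.5 N m and is wholly free after 0.4 rad either way. Untwisted, a pull would need some 30 N. Turned back in its seat it sticks again.
- blue_valve: Stainless plug valve fixed to the table: foot 110 x 110 x 10, round body up to 68 diameter with a tapered bore open at the top, side ports along its y reaching 75 out, 70 up. Origin: centre of the foot's underside, on the bore's axis; z up; mouth at z = 110. Holds the blue-handled plug; may stand on either side, left or right.
- red_valve: Stainless plug valve fixed to the table: foot 110 x 110 x 10, round body up to 68 diameter with a tapered bore open at the top, side ports along its y reaching 75 out, 70 up. Origin: centre of the foot's underside, on the bore's axis; z up; mouth at z = 110. Same as the other, holds the red-handled plug.
- red_plug: Red-handled taper plug in the red valve, to be left alone: same shape and size as the blue one, red T-handle. Origin: on its axis at the collar's underside, 110 above the table; handle centre 41 higher, along x.
- rack: Empty drip rack fixed to the table: two aluminium rails along its x, 160 long, 14 wide, tops at z = 100, a clear gap of 46 between them, grey end plates as high at x = -80 and 80; pan 200 x 110 below with its floor at z = 6. Origin: centre of the underside; z up. The plug's cone fits down between the rails and its collar rests on both.
- gold_bottle: Bystander: amber bottle with a red cap, 70 diameter, 170 high, standing. Origin: centre of its underside.
- clear_bottle: Bystander: clear bottle with a red cap, 70 diameter, 170 high, standing. Origin: centre of its underside.
- dark_bottle1: Bystander: dark brown bottle with a white cap, 64 diameter, 150 high. Origin: centre of its underside.
- dark_bottle2: Bystander: a second such dark brown bottle.
- wrench: Bystander: steel wrench 184 long, 10 thick, lying flat beyond the rack. Origin: under its middle, x along it.
- cap: Bystander: black plastic blanking cap, a disc 60 diameter, 12 thick, lying flat. Origin: centre of its underside.
- gauge: Bystander: round steel pressure gauge lying face up, 72 diameter, 31 high, with a short brass stub. Origin: centre of its underside.
Things that resemble listed ones, but are neither listed nor needed, are in the scene too. Leave any pink or turquoise look-alike of the blue_valve alone. What is shaped like the rack but green is not meant.

How it is judged:
By the outcome, as a careful person would: the job done as asked, in the order asked, and still so for the second after the job is handed in, with the robot touching nothing.
It also fails if it takes over 46 s, if anything falls off the work surface, if the arm or the gripper's body presses on something with over 40 N, if the wrist force passes 120 N, or if a joint passes its speed limit or range.

## Working session

There is one attempt and no reset: what is moved stays moved. The work goes in short steps, Python scripts to look and compute and a tool call to move; the robot and the scene stay as the last step left them, time stands still between calls to the robot, and variables do not carry over. Pictures are saved under pics/ and viewed, at most 10 in all, crops included, and the job is handed in when it is done.

Besides the shell and the picture viewer there is one more tool, called after "Emit:" as name([rows], argument=value, ...), one row to a line, values as JSON. carry_out: Moves the arm, as the interface text tells. Its arguments: {"type":"object","properties":{"rows":{"type":"array","items":{"type":"object","properties":{"dx":{"type":"number"},"dy":{"type":"number"},"dz":{"type":"number"},"wx":{"type":"number"},"wy":{"type":"number"},"wz":{"type":"number"},"jaw":{"type":"number"}}}},"newtons":{"type":"number"}},"required":["rows"]}

```bash
mkdir -p pics; cat > h.py <<'E'
import numpy as np, cv2
from bench import status, viewer, ticket, bot
def save(img,n,s=1): cv2.imwrite(f'pics/{n}.png',cv2.resize(img[:,:,::-1],None,fx=s,fy=s,interpolation=cv2.INTER_CUBIC))
def cam(n):
    p=viewer.camera_params(n); K=np.array([[p['fx'],0,p['cx']],[0,p['fy'],p['cy']],[0,0,1]]); return K,np.array(p['rvec'],float),np.array(p['tvec'],float)
def ray(n,uv,z):
    K,r,t=cam(n); R=cv2.Rodrigues(r)[0]; c=-R.T@t; d=R.T@np.linalg.inv(K)@np.array([uv[0],uv[1],1.]); return c+d*(z-c[2])/d[2]
def proj(n,P):
    K,r,t=cam(n); return cv2.projectPoints(np.atleast_2d(np.array(P,float)),r,t,K,None)[0][:,0]
E
python3 - <<'E'
from h import *
a=viewer.camera('top'); 
for n in ['blue_plug','blue_valve','red_plug','rack','blue_plug_handle']:
    for d in viewer.silhouettes(n,'top')[:5]:
        v,u=np.nonzero(d['pixels']); print(n,round(d['p'],2),d['rect'],len(u),u.mean().round(1),v.mean().round(1))
b=viewer.camera('scene')
save(np.hstack([a]),'top',1.4); save(b,'scene',1.4)
for n in('top','scene'):
    K,r,t=cam(n);print(n,K[0,0],-cv2.Rodrigues(r)[0].T@t)
E
```

```text
blue_plug 0.67 [209.6, 186.2, 230.6, 219.0] 428 221.3 202.4
blue_valve 0.91 [198.7, 185.8, 249.5, 228.3] 962 227.2 207.0
blue_valve 0.68 [190.2, 117.6, 235.3, 168.3] 1284 211.3 143.3
blue_valve 0.64 [136.0, 165.4, 190.9, 214.6] 1419 164.3 190.7
red_plug 0.68 [394.2, 160.4, 418.6, 200.4] 405 406.1 178.6
rack 0.93 [123.5, 256.6, 167.9, 324.4] 2680 145.7 289.6
rack 0.69 [287.9, 193.2, 328.3, 260.7] 2242 306.9 227.5
rack 0.26 [212.2, 270.7, 237.5, 294.7] 504 223.7 283.5
blue_plug_handle 0.69 [265.5, 258.7, 278.7, 277.4] 242 270.4 268.1
blue_plug_handle 0.65 [210.5, 186.1, 233.2, 217.7] 423 221.0 201.9
top 488.3034758720088 [0.40108338 0.1037444  1.53512517]
scene 421.1586630922887 [1.05788637 0.47682045 1.11560339]
```

View pics/top.png

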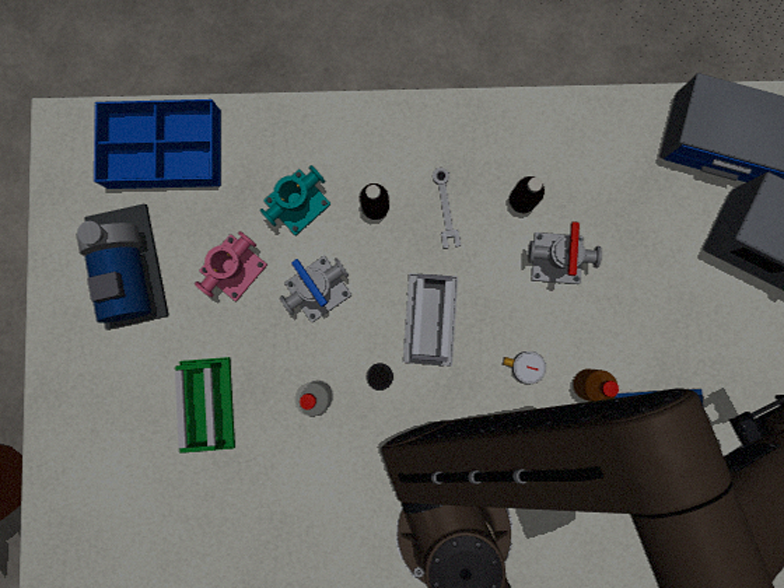

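View pics/scene.png

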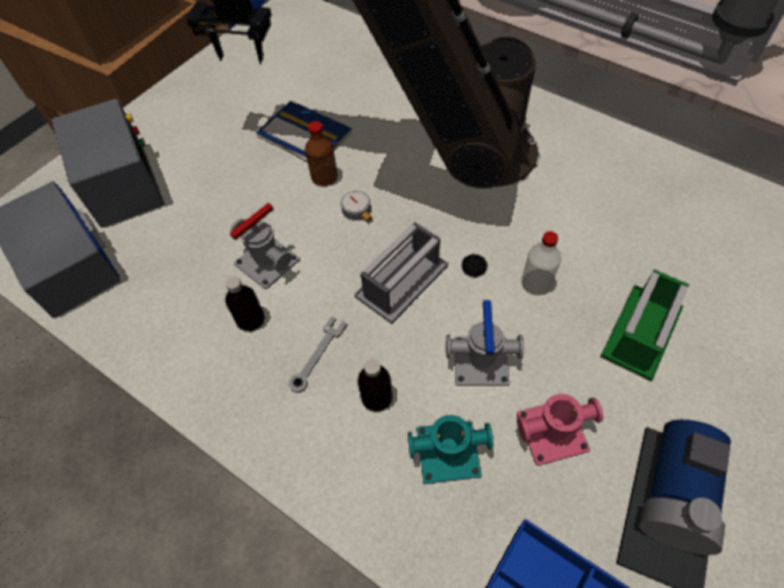

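The top picture (1.4x) shows three valve shapes: turquoise (295,198), pink (230,268) and steel with the blue handle (313,285). The steel one fits, because it alone holds the blue plug. There are two racks: grey (432,320) and green (205,405). The grey one is meant. I'll fit poses to both and check them in a crop.

```bash
cat >> h.py <<'E'
from scipy.optimize import minimize
def box(x0,x1,y0,y1,z0,z1): return np.array([[x,y,z] for x in(x0,x1) for y in(y0,y1) for z in(z0,z1)])
def tf(P,q):
    c,s=np.cos(q[2]),np.sin(q[2]); return np.c_[q[0]+c*P[:,0]-s*P[:,1],q[1]+s*P[:,0]+c*P[:,1],P[:,2]]
S=8
def render(n,boxes,q):
    m=np.zeros((420*2,560*2),np.uint8)
    for B in boxes:
        h=cv2.convexHull(((proj(n,tf(B,q))+.5)*2*16).astype(np.int32)); cv2.fillConvexPoly(m,h,255,shift=4)
    return cv2.resize(m,(560,420),interpolation=cv2.INTER_AREA)/255.
def fit(masks,boxes,q0,holes=None):
    def f(q):
        c=0
        for n,m in masks.items():
            r=render(n,boxes,q); c+=np.abs(r-m).sum()/m.sum()
        return c
    best=None
    for dy in(0,.15,-.15):
        r=minimize(f,np.array(q0)+[0,0,dy],method='Nelder-Mead',options=dict(initial_simplex=np.array(q0)+[0,0,dy]+np.array([[0,0,0],[.02,0,0],[0,.02,0],[0,0,.2]]),xatol=1e-4,fatol=1e-4))
        if best is None or r.fun<best.fun: best=r
    return best.x,best.fun
HB=[box(-.055,.055,-.008,.008,.143,.159)]
RK=[box(-.1,.1,-.055,.055,0,.012),box(-.08,.08,-.037,-.023,.085,.1),box(-.08,.08,.023,.037,.085,.1),box(-.084,-.078,-.037,.037,0,.1),box(.078,.084,-.037,.037,0,.1)]
E
python3 - <<'E'
from h import *
masks={};rm={};im={}
guess=ray('top',(221,202),.151); rg=ray('top',(308,227),.05); print(guess,rg)
for n in('top','scene'):
    a=viewer.camera(n); im[n]=a; f=a.astype(int)
    u,v=proj(n,guess)[0]
    m=(f[:,:,2]>f[:,:,0]*1.6)&(f[:,:,2]>50)
    yy,xx=np.mgrid[:420,:560]; m&=np.hypot(xx-u,yy-v)<45
    k,l,st,_=cv2.connectedComponentsWithStats(m.astype(np.uint8)); m=l==1+np.argmax(st[1:,4])
    masks[n]=m.astype(float); print(n,m.sum())
    p=proj(n,[rg[0],rg[1],.05])[0]
    ds=viewer.silhouettes('rack',n); d=min(ds,key=lambda d:np.hypot((d['rect'][0]+d['rect'][2])/2-p[0],(d['rect'][1]+d['rect'][3])/2-p[1])); rm[n]=d['pixels'].astype(float); print(n,d['p'],d['rect'])
for ms in (masks,{'top':masks['top']},{'scene':masks['scene']}):
    q=fit(ms,HB,[guess[0],guess[1],-.9+0]); print('handle',q)
    if ms is masks: Q=q[0]
for k in rm: rm[k]=rm[k]
f0=[rg[0],rg[1],.0]
for ms in (rm,{'top':rm['top']},{'scene':rm['scene']}):
    q=fit(ms,[np.vstack(RK[:1]),np.vstack(RK[1:])],f0); print('rack',q)
    if ms is rm: R=q[0]
crops=[]
for n,c in(('top',(265,210)),('scene',(310,215))):
    a=cv2.resize(im[n],None,fx=4,fy=4,interpolation=cv2.INTER_CUBIC)
    for B,q,col in [(HB,Q,(255,255,0)),(RK,R,(0,255,0))]:
        for b in B: cv2.polylines(a,[cv2.convexHull(((proj(n,tf(b,q))+.5)*4).astype(np.int32))],True,col,1)
    x,y=c[0]*4,c[1]*4; crops.append(a[y-290:y+290,x-200 if 0 else x-280:x+280])
out=np.hstack(crops); out=cv2.resize(out,(800,int(out.shape[0]*800/out.shape[1]))); save(out,'fit1')
E
```

```text
[0.53686953 0.28917127 0.151     ] [0.46433367 0.03891037 0.05      ]
top 220
top 0.67 [287.4, 194.4, 326.7, 264.1]
scene 217
scene 0.91 [431.4, 193.7, 489.2, 273.6]
handle (array([0.5373699 , 0.2901403 , 0.57193083]), np.float64(0.5101150841568299))
handle (array([0.53897371, 0.29104509, 0.57702575]), np.float64(0.1353832442067736))
handle (array([0.53550794, 0.28879494, 0.55755699]), np.float64(0.3482425228155778))
rack (array([ 0.46519409,  0.04122892, -0.08601592]), np.float64(1.9892096393027754))
rack (array([ 0.46515588,  0.04115015, -0.09300735]), np.float64(0.028538285071202873))Traceback (most recent call last):
  File "<stdin>", line 19, in <module>
  File "h.py", line 28, in fit
    r=minimize(f,np.array(q0)+[0,0,dy],method='Nelder-Mead',options=dict(initial_simplex=np.array(q0)+[0,0,dy]+np.array([[0,0,0],[.02,0,0],[0,.02,0],[0,0,.2]]),xatol=1e-4,fatol=1e-4))
    res = _minimize_neldermead(fun, x0, args, callback, bounds=bounds,
                               **options)
    fxr = func(xr)
    fx = function(np.copy(x), *(wrapper_args + args))
  File "h.py", line 24, in f
    r=render(n,boxes,q); c+=np.abs(r-m).sum()/m.sum()
  File "h.py", line 18, in render
    h=cv2.convexHull(((proj(n,tf(B,q))+.5)*2*16).astype(np.int32)); cv2.fillConvexPoly(m,h,255,shift=4)
                       ~~~~^^^^^^^^^^^
  File "h.py", line 9, in proj
    K,r,t=cam(n); return cv2.projectPoints(np.atleast_2d(np.array(P,float)),r,t,K,None)[0][:,0]
          ~~~^^^
  File "h.py", line 5, in cam
    p=viewer.camera_params(n); K=np.array([[p['fx'],0,p['cx']],[0,p['fy'],p['cy']],[0,0,1]]); return K,np.array(p['rvec'],float),np.array(p['tvec'],float)
ValueError: time passes only in moves, steps and waits
```

```bash
python3 - <<'E'
s=open('h.py').read().replace("def cam(n):","from functools import lru_cache\n@lru_cache\ndef cam(n):")
open('h.py','w').write(s)
E
cat >> h.py <<'E'
from scipy.spatial.transform import Rotation as Rn
def st():
    s=status.read_state(); R=Rn.from_quat(np.roll(s['tcp_rot'],-1)).as_matrix()
    print('t',s['t'],'p',np.round(s['eef_pos'],4),'yaw of tool y',np.round(np.arctan2(R[1,1],R[0,1]),4),'z',R[:,2].round(3),'j',np.round(s['joint_positions'],3),'F',np.round(s['wrist_force'],1),'T',np.round(s['wrist_torque'],2),'gap',s['finger_gap'],s['grip_force']); return s,R
E
python3 - <<'E'
from h import *
st()
a=viewer.camera('top');im={'top':a,'scene':viewer.camera('scene')}
Q=[.5375,.2902,.572];R=[.4652,.0412,-.09]
crops=[]
for n,c in(('top',(265,210)),('scene',(310,215))):
    a=cv2.resize(im[n],None,fx=4,fy=4,interpolation=cv2.INTER_CUBIC)
    for B,q,col in [(HB,Q,(255,255,0)),(RK,R,(0,255,0))]:
        for b in B: cv2.polylines(a,[cv2.convexHull(((proj(n,tf(b,q))+.5)*4).astype(np.int32))],True,col,1)
    x,y=c[0]*4,c[1]*4; crops.append(a[y-290:y+290,x-280:x+280])
out=np.hstack(crops); out=cv2.resize(out,(800,int(out.shape[0]*800/out.shape[1]))); save(out,'fit1')
E
```

```text
t 0.55 p [ 0.265  -0.5661  0.2146] yaw of tool y -1.133 z [ 0. -0. -1.] j [-1.239  0.491  1.559 -0.     1.092 -0.106] F [-0.2 -0.7 -0.4] T [0.04 0.   0.01] gap 0.09490476666446886 0.0
```

View pics/fit1.png

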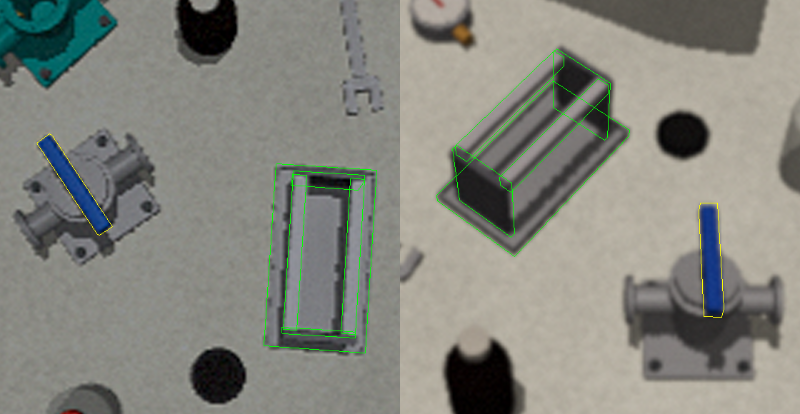

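Both overlays land on the steel valve's blue handle and on the grey rack. Next I move above the plug.

Emit:
carry_out([
  {"dx": 0.02, "dy": 0.03, "dz": 0.016},
  {"dx": 0.04, "dy": 0.06, "dz": 0.032},
  {"dx": 0.06, "dy": 0.09, "dz": 0.048},
  {"dx": 0.08, "dy": 0.12, "dz": 0.064},
  {"dx": 0.1, "dy": 0.15, "dz": 0.08},
])

```text
invalid input at $.rows[0]: expected keys dx, dy, dz, wx, wy, wz, jaw
```

Emit:
carry_out([
  {"dx": 0.016, "dy": 0.037},
  {"dx": 0.032, "dy": 0.074},
  {"dx": 0.048, "dy": 0.111},
  {"dx": 0.064, "dy": 0.148},
  {"dx": 0.08, "dy": 0.185},
])

```text
invalid input at $.rows[0]: expected keys dx, dy, dz, wx, wy, wz, jaw
```

Emit:
carry_out([
  {"dx": 0.01, "dy": 0.04},
  {"dx": 0.02, "dy": 0.08},
  {"dx": 0.03, "dy": 0.12},
  {"dx": 0.04, "dy": 0.16},
  {"dx": 0.045, "dy": 0.2},
])

```text
invalid input at $.rows[0]: expected keys dx, dy, dz, wx, wy, wz, jaw
```

Emit:
carry_out([
  {"dx": 0.01, "dy": 0.04, "wz": 0.03},
  {"dx": 0.02, "dy": 0.08, "wz": 0.06},
  {"dx": 0.03, "dy": 0.12, "wz": 0.1},
  {"dx": 0.04, "dy": 0.16, "wz": 0.134},
  {"dx": 0.0475, "dy": 0.2, "wz": 0.134},
])

```text
invalid input at $.rows[0]: expected keys dx, dy, dz, wx, wy, wz, jaw
```

Emit:
carry_out([
  {"dx": 0, "dy": 0.04},
  {"dx": 0, "dy": 0.08},
  {"dx": 0, "dy": 0.12},
  {"dx": 0, "dy": 0.121},
  {"dx": 0, "dy": 0.121},
])

```text
invalid input at $.rows[0]: expected keys dx, dy, dz, wx, wy, wz, jaw
```

Emit:
carry_out([
  {"dx": 0.02, "dy": 0.03, "dz": 0.016, "wx": 0, "wy": 0, "wz": 0, "jaw": 0},
  {"dx": 0.04, "dy": 0.06, "dz": 0.032, "wx": 0, "wy": 0, "wz": 0, "jaw": 0},
  {"dx": 0.06, "dy": 0.09, "dz": 0.048, "wx": 0, "wy": 0, "wz": 0, "jaw": 0},
  {"dx": 0.08, "dy": 0.12, "dz": 0.064, "wx": 0, "wy": 0, "wz": 0, "jaw": 0},
  {"dx": 0.1, "dy": 0.15, "dz": 0.08, "wx": 0, "wy": 0, "wz": 0, "jaw": 0},
])

```text
t: 1.07
eef_pos: [0.3655, -0.4145, 0.2955]
tcp_rot: [0.0, 0.976, 0.217, 0.0]
wrist_force: [0.9, -0.3, 1.2]
finger_gap: 0.0953
grip_force: 0.0
```

Emit:
carry_out([
  {"dx": 0.016, "dy": 0.037, "dz": 0, "wx": 0, "wy": 0, "wz": 0, "jaw": 0},
  {"dx": 0.032, "dy": 0.074, "dz": 0, "wx": 0, "wy": 0, "wz": 0, "jaw": 0},
  {"dx": 0.048, "dy": 0.111, "dz": 0, "wx": 0, "wy": 0, "wz": 0, "jaw": 0},
  {"dx": 0.064, "dy": 0.148, "dz": 0, "wx": 0, "wy": 0, "wz": 0, "jaw": 0},
  {"dx": 0.08, "dy": 0.185, "dz": 0, "wx": 0, "wy": 0, "wz": 0, "jaw": 0},
])

```text
t: 1.48
eef_pos: [0.4453, -0.2292, 0.2949]
tcp_rot: [0.0, 0.976, 0.217, 0.0]
wrist_force: [1.4, -0.4, -0.3]
finger_gap: 0.0951
grip_force: 0.0
```

Emit:
carry_out([
  {"dx": 0.01, "dy": 0.04, "dz": 0, "wx": 0, "wy": 0, "wz": 0, "jaw": 0},
  {"dx": 0.02, "dy": 0.08, "dz": 0, "wx": 0, "wy": 0, "wz": 0, "jaw": 0},
  {"dx": 0.03, "dy": 0.12, "dz": 0, "wx": 0, "wy": 0, "wz": 0, "jaw": 0},
  {"dx": 0.04, "dy": 0.16, "dz": 0, "wx": 0, "wy": 0, "wz": 0, "jaw": 0},
  {"dx": 0.045, "dy": 0.2, "dz": 0, "wx": 0, "wy": 0, "wz": 0, "jaw": 0},
])

```text
t: 1.9
eef_pos: [0.4904, -0.0291, 0.2949]
tcp_rot: [0.0, 0.976, 0.217, 0.0]
wrist_force: [1.0, -0.2, -0.5]
finger_gap: 0.0948
grip_force: 0.0
```

Emit:
carry_out([
  {"dx": 0.01, "dy": 0.04, "dz": 0, "wx": 0, "wy": 0, "wz": 0.03, "jaw": 0},
  {"dx": 0.02, "dy": 0.08, "dz": 0, "wx": 0, "wy": 0, "wz": 0.06, "jaw": 0},
  {"dx": 0.03, "dy": 0.12, "dz": 0, "wx": 0, "wy": 0, "wz": 0.1, "jaw": 0},
  {"dx": 0.04, "dy": 0.16, "dz": 0, "wx": 0, "wy": 0, "wz": 0.134, "jaw": 0},
  {"dx": 0.0475, "dy": 0.2, "dz": 0, "wx": 0, "wy": 0, "wz": 0.134, "jaw": 0},
])

```text
t: 2.32
eef_pos: [0.5377, 0.1712, 0.2948]
tcp_rot: [0.0, 0.959, 0.283, 0.0]
wrist_force: [1.3, -0.6, 0.1]
finger_gap: 0.095
grip_force: 0.0
```

Emit:
carry_out([
  {"dx": 0, "dy": 0.04, "dz": 0, "wx": 0, "wy": 0, "wz": 0, "jaw": 0},
  {"dx": 0, "dy": 0.08, "dz": 0, "wx": 0, "wy": 0, "wz": 0, "jaw": 0},
  {"dx": 0, "dy": 0.12, "dz": 0, "wx": 0, "wy": 0, "wz": 0, "jaw": 0},
  {"dx": 0, "dy": 0.121, "dz": 0, "wx": 0, "wy": 0, "wz": 0, "jaw": 0},
  {"dx": 0, "dy": 0.121, "dz": 0, "wx": 0, "wy": 0, "wz": 0, "jaw": 0},
])

```text
t: 2.73
eef_pos: [0.537, 0.2918, 0.2942]
tcp_rot: [0.0, 0.959, 0.284, -0.0]
wrist_force: [0.2, -1.5, 0.9]
finger_gap: 0.0952
grip_force: 0.0
```

```bash
cat > look.py <<'E'
from h import *
def handle(name,q0=(.5375,.2902,.572),dz=0):
    s,R=st(); a=viewer.camera('wrist'); f=a.astype(int)
    m=((f[:,:,2]>f[:,:,0]*1.6)&(f[:,:,2]>50)).astype(np.uint8)
    k,l,stt,_=cv2.connectedComponentsWithStats(m); m=l==1+np.argmax(stt[1:,4])
    B=[b+[0,0,dz] for b in HB]
    print('area',m.sum()); q=fit({'wrist':m.astype(float)},B,q0); print('handle',q)
    for b in B: cv2.polylines(a,[cv2.convexHull((proj('wrist',tf(b,q[0]))+.5).astype(np.int32))],True,(255,255,0),1)
    save(a,name)
E
python3 -c "
from look import *
handle('w1')"
```

```text
t 2.7333 p [0.537  0.2918 0.2942] yaw of tool y -0.9958 z [-0.001 -0.    -1.   ] j [ 0.39   0.405  1.486 -0.     1.252  1.386] F [ 0.2 -1.5  0.9] T [ 0.04 -0.01 -0.04] gap 0.09519084286346231 0.0
area 5642
handle (array([ 0.44071242, -0.18473522,  1.5924796 ]), np.float64(1.0))
```

View pics/w1.png

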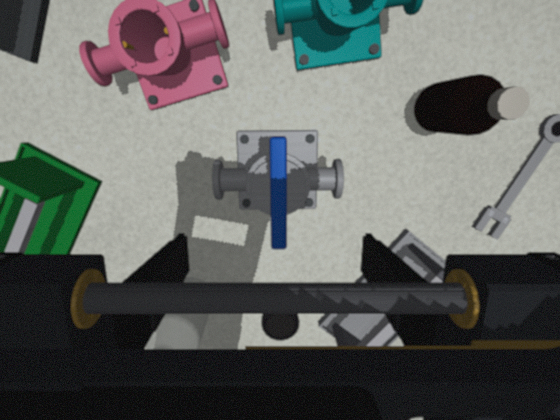

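The wrist picture shows the blue handle upright at (278,190), centred between the fingers. My mask picked up the dark gripper instead, so I'll tighten it to saturated blue near the handle.

```bash
sed -i "s/m=((f\[:,:,2\]>f\[:,:,0\]\*1.6)&(f\[:,:,2\]>50)).astype(np.uint8)/m=((f[:,:,2]>f[:,:,0]*1.6)\&(f[:,:,2]>f[:,:,0]+25)).astype(np.uint8); u,v=proj('wrist',[q0[0],q0[1],.151+dz])[0]; yy,xx=np.mgrid[:420,:560]; m*=np.hypot(xx-u,yy-v)<100; print('proj',u,v)/" look.py
python3 -c "
from look import *
handle('w2')
s=np.array([0.,1,0])"
```

```text
t 2.7833 p [0.5372 0.2903 0.2943] yaw of tool y -0.9974 z [-0.    -0.001 -1.   ] j [ 0.388  0.404  1.487 -0.     1.252  1.385] F [ 0.5 -0.6  0.5] T [-0.02 -0.06 -0.03] gap 0.09501570355448924 0.0
proj 273.25226575816527 192.88721080923986
area 1772
handle (array([0.53994482, 0.28832855, 0.57912767]), np.float64(0.11995972203779931))
```

Emit:
carry_out([
  {"dx": 0.0015, "dy": -0.001, "dz": -0.04, "wx": 0, "wy": 0, "wz": 0.007, "jaw": 0},
  {"dx": 0.0015, "dy": -0.001, "dz": -0.08, "wx": 0, "wy": 0, "wz": 0.007, "jaw": 0},
  {"dx": 0.0015, "dy": -0.001, "dz": -0.11, "wx": 0, "wy": 0, "wz": 0.007, "jaw": 0},
  {"dx": 0.0015, "dy": -0.001, "dz": -0.11, "wx": 0, "wy": 0, "wz": 0.007, "jaw": 0},
])

```text
t: 3.17
eef_pos: [0.537, 0.2863, 0.1795]
tcp_rot: [0.001, 0.959, 0.284, -0.004]
wrist_force: [0.4, 0.2, 0.2]
finger_gap: 0.0952
grip_force: 0.0
```

```bash
python3 -c "
from look import *
handle('w3',(.539,.289,.577))"
```

```text
t 3.1667 p [0.537  0.2863 0.1795] yaw of tool y -0.9941 z [-0.008 -0.004 -1.   ] j [ 0.381  0.507  1.635 -0.     1.009  1.376] F [0.4 0.2 0.2] T [ 0.01  0.01 -0.  ] gap 0.09517270439178062 0.0
proj 271.6099020484976 229.56702523472848
area 3592
handle (array([0.53959113, 0.2887938 , 0.5850995 ]), np.float64(0.24774553473950825))
```

View pics/w3.png

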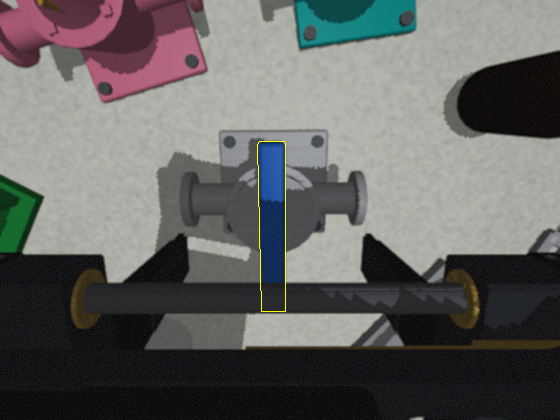

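The handle is centred at (272,225) in the picture, between the fingers, and the fit agrees within about 1 mm. I lower and grip.

Emit:
carry_out([
  {"dx": 0.0005, "dy": 0, "dz": -0.03, "wx": 0, "wy": 0, "wz": 0, "jaw": 0},
  {"dx": 0.0005, "dy": 0, "dz": -0.052, "wx": 0, "wy": 0, "wz": 0, "jaw": 0},
  {"dx": 0.0005, "dy": 0, "dz": -0.052, "wx": 0, "wy": 0, "wz": 0, "jaw": 0},
  {"dx": 0.0005, "dy": 0, "dz": -0.052, "wx": 0, "wy": 0, "wz": 0, "jaw": 0.3},
  {"dx": 0.0005, "dy": 0, "dz": -0.052, "wx": 0, "wy": 0, "wz": 0, "jaw": 1},
], newtons=50)

```text
t: 3.63
eef_pos: [0.5407, 0.289, 0.1353]
tcp_rot: [-0.0, 0.958, 0.285, 0.002]
wrist_force: [0.1, 0.1, -0.4]
finger_gap: 0.0865
grip_force: 0.0
```

Emit:
carry_out([
  {"dx": 0, "dy": 0, "dz": 0, "wx": 0, "wy": 0, "wz": 0, "jaw": 1},
  {"dx": 0, "dy": 0, "dz": 0, "wx": 0, "wy": 0, "wz": 0, "jaw": 1},
  {"dx": 0, "dy": 0, "dz": 0, "wx": 0, "wy": 0, "wz": 0, "jaw": 1},
  {"dx": 0, "dy": 0, "dz": 0, "wx": 0, "wy": 0, "wz": 0, "jaw": 1},
  {"dx": 0, "dy": 0, "dz": 0, "wx": 0, "wy": 0, "wz": 0, "jaw": 1},
], newtons=50)

```text
t: 4.05
eef_pos: [0.5396, 0.289, 0.133]
tcp_rot: [0.0, 0.958, 0.285, 0.0]
wrist_force: [0.5, 0.4, 0.8]
finger_gap: 0.0537
grip_force: 0.0
```

```bash
python3 -c "
from h import *
st()"
```

```text
t 4.05 p [0.5396 0.289  0.133 ] yaw of tool y -0.992 z [ 0.  0. -1.] j [ 0.384  0.562  1.677 -0.     0.902  1.376] F [0.5 0.4 0.8] T [-0.03  0.02 -0.01] gap 0.05371486695582293 0.0
```

Emit:
carry_out([
  {"dx": 0, "dy": 0, "dz": 0, "wx": 0, "wy": 0, "wz": 0, "jaw": 1},
  {"dx": 0, "dy": 0, "dz": 0, "wx": 0, "wy": 0, "wz": 0, "jaw": 1},
  {"dx": 0, "dy": 0, "dz": 0, "wx": 0, "wy": 0, "wz": 0, "jaw": 1},
  {"dx": 0, "dy": 0, "dz": 0, "wx": 0, "wy": 0, "wz": 0, "jaw": 1},
  {"dx": 0, "dy": 0, "dz": 0, "wx": 0, "wy": 0, "wz": 0, "jaw": 1},
], newtons=50)

```text
t: 4.47
eef_pos: [0.5395, 0.2889, 0.1326]
tcp_rot: [0.0, 0.958, 0.285, -0.0]
wrist_force: [0.2, 0.0, -0.1]
finger_gap: 0.0206
grip_force: 0.0
```

Emit:
carry_out([
  {"dx": 0, "dy": 0, "dz": 0, "wx": 0, "wy": 0, "wz": 0, "jaw": 1},
  {"dx": 0, "dy": 0, "dz": 0, "wx": 0, "wy": 0, "wz": 0, "jaw": 1},
  {"dx": 0, "dy": 0, "dz": 0, "wx": 0, "wy": 0, "wz": 0, "jaw": 1},
  {"dx": 0, "dy": 0, "dz": 0, "wx": 0, "wy": 0, "wz": 0, "jaw": 1},
], newtons=50)

```text
t: 4.8
eef_pos: [0.5395, 0.289, 0.1326]
tcp_rot: [0.0, 0.958, 0.285, -0.0]
wrist_force: [-1.0, 0.9, -1.1]
finger_gap: 0.0157
grip_force: 50.0
```

```bash
python3 -c "
from h import *
st()"
```

```text
t 4.8 p [0.5395 0.289  0.1326] yaw of tool y -0.9919 z [ 0. -0. -1.] j [ 0.384  0.562  1.678 -0.     0.902  1.376] F [-1.   0.9 -1.1] T [0.01 0.03 0.12] gap 0.015686349941781377 49.99290704727173
```

Emit:
carry_out([
  {"dx": 0, "dy": 0, "dz": 0, "wx": 0, "wy": 0, "wz": -0.06, "jaw": 1},
  {"dx": 0, "dy": 0, "dz": 0, "wx": 0, "wy": 0, "wz": -0.12, "jaw": 1},
  {"dx": 0, "dy": 0, "dz": 0, "wx": 0, "wy": 0, "wz": -0.18, "jaw": 1},
  {"dx": 0, "dy": 0, "dz": 0, "wx": 0, "wy": 0, "wz": -0.24, "jaw": 1},
  {"dx": 0, "dy": 0, "dz": 0, "wx": 0, "wy": 0, "wz": -0.3, "jaw": 1},
], newtons=60)

```text
t: 5.22
eef_pos: [0.5394, 0.2886, 0.1326]
tcp_rot: [0.0, 0.991, 0.137, -0.0]
wrist_force: [-0.1, -1.0, -0.8]
finger_gap: 0.0154
grip_force: 60.0
```

```bash
python3 -c "
from h import *
st()"
```

```text
t 5.2167 p [0.5394 0.2886 0.1326] yaw of tool y -1.2949 z [-0.    -0.001 -1.   ] j [ 3.840e-01  5.620e-01  1.678e+00 -1.000e-03  9.020e-01  1.679e+00] F [-0.1 -1.  -0.8] T [-0.06  0.14 -0.02] gap 0.01537535563158074 59.99328553676605
```

Emit:
carry_out([
  {"dx": 0, "dy": 0, "dz": 0, "wx": 0, "wy": 0, "wz": -0.08, "jaw": 1},
  {"dx": 0, "dy": 0, "dz": 0, "wx": 0, "wy": 0, "wz": -0.16, "jaw": 1},
  {"dx": 0, "dy": 0, "dz": 0, "wx": 0, "wy": 0, "wz": -0.24, "jaw": 1},
  {"dx": 0, "dy": 0, "dz": 0, "wx": 0, "wy": 0, "wz": -0.32, "jaw": 1},
  {"dx": 0, "dy": 0, "dz": 0, "wx": 0, "wy": 0, "wz": -0.36, "jaw": 1},
], newtons=60)

```text
t: 5.63
eef_pos: [0.5395, 0.2889, 0.1326]
tcp_rot: [0.0, 0.999, -0.043, -0.0]
wrist_force: [0.6, 0.4, -0.0]
finger_gap: 0.0157
grip_force: 60.0
```

```bash
python3 -c "
from h import *
st()
b=viewer.camera('scene'); a=viewer.camera('top')
u,v=proj('scene',[.539,.289,.13])[0].astype(int); U,V=proj('top',[.539,.289,.13])[0].astype(int)
save(np.hstack([b[v-45:v+45,u-60:u+60],a[V-45:V+45,U-60:U+60]]),'tw',3.3)"
```

```text
t 5.6333 p [0.5395 0.2889 0.1326] yaw of tool y -1.6565 z [-0. -0. -1.] j [ 0.384  0.562  1.678 -0.     0.902  2.04 ] F [ 0.6  0.4 -0. ] T [ 0.09 -0.01  0.05] gap 0.015727795961742543 59.992162585258484
```

View pics/tw.png

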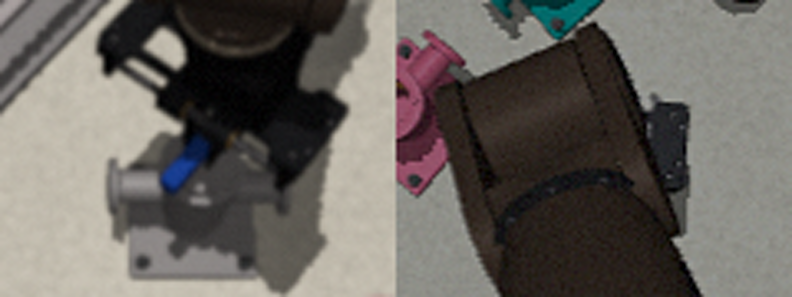

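The left half shows the handle turned with the gripper at (190,165), with the collar still on the seat. The twist was 0.665 rad (38°). Now I draw it straight up.

Emit:
carry_out([
  {"dx": 0, "dy": 0, "dz": 0.006, "wx": 0, "wy": 0, "wz": 0, "jaw": 1},
  {"dx": 0, "dy": 0, "dz": 0.015, "wx": 0, "wy": 0, "wz": 0, "jaw": 1},
  {"dx": 0, "dy": 0, "dz": 0.03, "wx": 0, "wy": 0, "wz": 0, "jaw": 1},
  {"dx": 0, "dy": 0, "dz": 0.045, "wx": 0, "wy": 0, "wz": 0, "jaw": 1},
  {"dx": 0, "dy": 0, "dz": 0.06, "wx": 0, "wy": 0, "wz": 0, "jaw": 1},
])

```text
t: 6.15
eef_pos: [0.5394, 0.2889, 0.1939]
tcp_rot: [0.0, 0.999, -0.04, -0.0]
wrist_force: [0.2, -0.9, -3.7]
finger_gap: 0.0156
grip_force: 60.0
```

Emit:
carry_out([
  {"dx": 0, "dy": 0, "dz": 0.015, "wx": 0, "wy": 0, "wz": 0, "jaw": 1},
  {"dx": 0, "dy": 0, "dz": 0.035, "wx": 0, "wy": 0, "wz": 0, "jaw": 1},
  {"dx": 0, "dy": 0, "dz": 0.055, "wx": 0, "wy": 0, "wz": 0, "jaw": 1},
  {"dx": 0, "dy": 0, "dz": 0.07, "wx": 0, "wy": 0, "wz": 0, "jaw": 1},
  {"dx": 0, "dy": 0, "dz": 0.07, "wx": 0, "wy": 0, "wz": 0, "jaw": 1},
])

```text
t: 6.57
eef_pos: [0.5403, 0.2893, 0.2665]
tcp_rot: [-0.001, 0.999, -0.04, 0.002]
wrist_force: [0.1, 0.6, -3.1]
finger_gap: 0.0157
grip_force: 60.0
```

```bash
python3 - <<'E'
from h import *
st()
a=viewer.camera('wrist'); save(a,'lift'); 
ds=viewer.silhouettes('rack','wrist')
for d in ds: print(d['p'],d['rect'])
viewer.camera('top')
for d in viewer.silhouettes('rack','top'): print(d['p'],d['rect'])
E
```

```text
t 6.5667 p [0.5403 0.2893 0.2665] yaw of tool y -1.6509 z [ 0.005  0.002 -1.   ] j [ 0.384  0.426  1.526 -0.     1.185  2.035] F [ 0.1  0.6 -3.1] T [ 0.05  0.06 -0.02] gap 0.01570073140858402 59.992437958717346
0.9 [416.5, 142.8, 560.0, 283.8]
0.78 [45.9, 310.4, 142.5, 348.5]
0.63 [124.3, 256.0, 165.3, 322.4]
0.59 [290.3, 194.7, 325.3, 263.7]
```

View pics/lift.png

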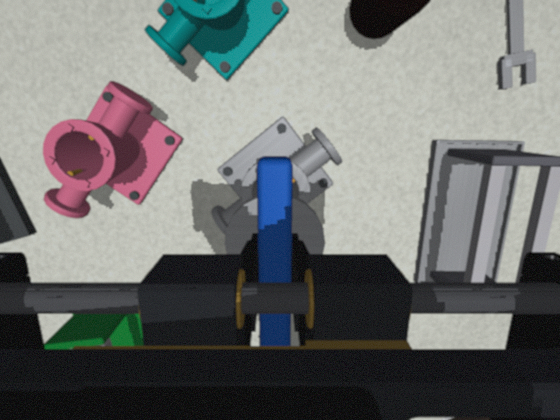

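The plug is out and held centred, with its handle in the middle of the gripper at (275,250). I carry it over the rack.

Emit:
carry_out([
  {"dx": -0.01, "dy": -0.033, "dz": 0, "wx": 0, "wy": 0, "wz": 0, "jaw": 1},
  {"dx": -0.02, "dy": -0.067, "dz": 0, "wx": 0, "wy": 0, "wz": 0, "jaw": 1},
  {"dx": -0.03, "dy": -0.1, "dz": 0, "wx": 0, "wy": 0, "wz": 0, "jaw": 1},
  {"dx": -0.04, "dy": -0.134, "dz": 0, "wx": 0, "wy": 0, "wz": 0, "jaw": 1},
  {"dx": -0.05, "dy": -0.168, "dz": 0, "wx": 0, "wy": 0, "wz": 0, "jaw": 1},
])

```text
t: 7.18
eef_pos: [0.4883, 0.1196, 0.2616]
tcp_rot: [0.0, 0.999, -0.04, -0.001]
wrist_force: [0.6, 0.3, -3.6]
finger_gap: 0.0156
grip_force: 60.0
```

Emit:
carry_out([
  {"dx": -0.01, "dy": -0.033, "dz": 0, "wx": 0, "wy": 0, "wz": 0, "jaw": 1},
  {"dx": -0.02, "dy": -0.062, "dz": 0, "wx": 0, "wy": 0, "wz": 0, "jaw": 1},
  {"dx": -0.0245, "dy": -0.08, "dz": 0, "wx": 0, "wy": 0, "wz": 0, "jaw": 1},
  {"dx": -0.0245, "dy": -0.08, "dz": 0, "wx": 0, "wy": 0, "wz": 0, "jaw": 1},
  {"dx": -0.0245, "dy": -0.08, "dz": 0, "wx": 0, "wy": 0, "wz": 0, "jaw": 1},
])

```text
t: 7.6
eef_pos: [0.4647, 0.0403, 0.2621]
tcp_rot: [-0.0, 0.999, -0.042, -0.001]
wrist_force: [-0.6, -0.5, -4.5]
finger_gap: 0.0155
grip_force: 60.0
```

```bash
python3 - <<'E'
from h import *
st()
a=viewer.camera('wrist'); b=a.copy()
R=[.4652,.0412,-.09]
for B in RK: cv2.polylines(b,[cv2.convexHull((proj('wrist',tf(B,R))+.5).astype(np.int32))],True,(0,255,0),1)
save(b,'over',1.4); np.save('over.npy',a)
E
```

```text
t 7.6 p [0.4647 0.0403 0.2621] yaw of tool y -1.6539 z [-0.001  0.    -1.   ] j [-0.055  0.211  1.864  0.     1.067  1.599] F [-0.6 -0.5 -4.5] T [ 0.1   0.02 -0.06] gap 0.015542391262401136 59.99223232269287
```

View pics/over.png

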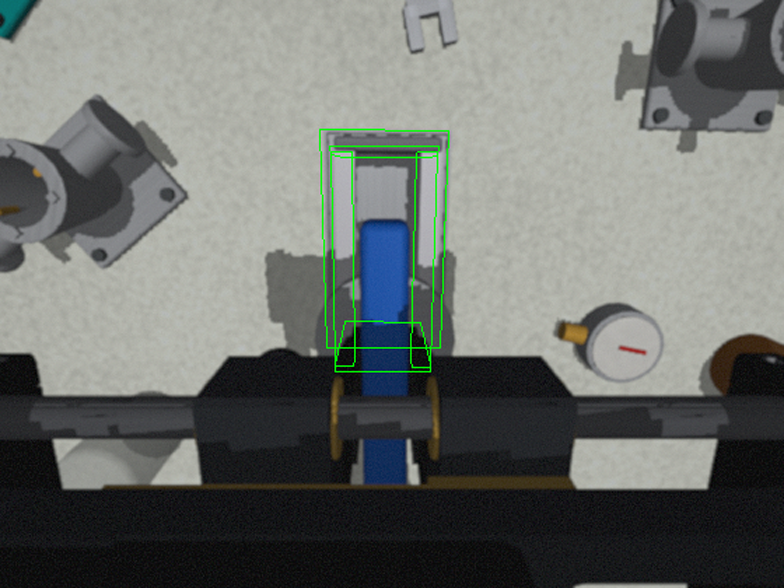

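The rack's rails sit at (344,200) and (429,200) in this 1.4x picture. They are about 2 px to the right of the overlay, roughly 1.5 mm toward -y. I'll measure both the rails and the held handle numerically in the same picture.

```bash
python3 - <<'E'
from h import *
a=np.load('over.npy').astype(int); g=a.sum(2)/3
for v in (120,135,150,165,175): print(v,'rail row',[int(x) for x in g[v,230:322:1]])
bl=(a[:,:,2]>a[:,:,0]*1.6)&(a[:,:,2]>a[:,:,0]+25)
for v in (170,190,210,230):
    u=np.nonzero(bl[v,230:320])[0]+230; print('handle',v,u.min(),u.max(),u.mean())
R=[.4652,.0412,-.09]
for x in (.02,.04,.06): print('rails exp',x,proj('wrist',tf(np.array([[x,y,.1] for y in(-.037,-.023,.023,.037)]),R)).round(1).tolist())
P=[.4647,.0403]; 
for x in (.01,.03,.05): print('handle exp',proj('wrist',tf(np.array([[x,-.008,.289],[x,.008,.289]]),[*P,-1.6539+np.pi/2])).round(1).tolist())
E
```

```text
120 rail row [173, 167, 152, 135, 123, 143, 156, 158, 164, 173, 181, 180, 180, 179, 180, 180, 182, 185, 181, 181, 180, 181, 169, 133, 125, 141, 156, 161, 159, 159, 159, 159, 158, 159, 161, 160, 157, 151, 145, 149, 147, 147, 150, 152, 156, 157, 158, 157, 159, 160, 160, 155, 153, 148, 148, 149, 148, 146, 148, 145, 129, 103, 82, 76, 80, 84, 82, 76, 74, 80, 118, 165, 186, 187, 184, 183, 182, 184, 183, 182, 184, 183, 182, 183, 181, 169, 158, 129, 104, 124, 153, 166]
135 rail row [177, 171, 158, 135, 119, 141, 154, 153, 162, 172, 177, 179, 177, 177, 176, 178, 179, 178, 178, 176, 179, 179, 166, 140, 133, 148, 154, 154, 158, 156, 156, 156, 154, 154, 157, 157, 156, 156, 154, 158, 155, 157, 155, 153, 155, 154, 154, 151, 155, 155, 155, 151, 155, 152, 158, 154, 154, 156, 156, 147, 107, 82, 76, 83, 80, 82, 81, 79, 74, 93, 138, 173, 182, 181, 180, 182, 182, 180, 181, 179, 180, 181, 184, 177, 173, 162, 148, 116, 114, 138, 159, 172]
150 rail row [173, 172, 158, 138, 118, 120, 141, 152, 155, 169, 176, 177, 177, 176, 177, 178, 177, 178, 177, 177, 178, 178, 164, 137, 131, 146, 151, 150, 152, 153, 154, 
[... 934 characters left out ...]
 96, 97, 98, 101, 98, 97, 95, 101, 98, 97, 96, 99, 101, 101, 98, 92, 83, 83, 70, 59, 64, 76, 80, 80, 78, 76, 104, 149, 174, 175, 176, 175, 174, 174, 177, 177, 174, 173, 175, 177, 169, 156, 153, 138, 116, 127, 149, 166, 175, 176]
handle 170 257 292 274.5
handle 190 257 292 274.5
handle 210 258 291 274.5
handle 230 258 291 274.5
rails exp 0.02 [[310.3, 170.4], [296.4, 170.3], [250.8, 170.0], [237.0, 169.9]]
rails exp 0.04 [[311.0, 150.4], [296.9, 150.3], [250.6, 150.0], [236.5, 149.9]]
rails exp 0.06 [[311.7, 129.8], [297.4, 129.7], [250.4, 129.3], [236.0, 129.2]]
handle exp [[291.5, 255.4], [257.3, 255.4]]
handle exp [[292.1, 214.5], [256.7, 214.5]]
handle exp [[292.7, 170.6], [256.1, 170.6]]
```

The held handle projects exactly where expected. The gap centre lies about 2.2 mm toward -y of my fit, so I shift by -2 mm in y and lower.

Emit:
carry_out([
  {"dx": 0, "dy": -0.002, "dz": -0.03, "wx": 0, "wy": 0, "wz": 0, "jaw": 1},
  {"dx": 0, "dy": -0.002, "dz": -0.055, "wx": 0, "wy": 0, "wz": 0, "jaw": 1},
  {"dx": 0, "dy": -0.002, "dz": -0.08, "wx": 0, "wy": 0, "wz": 0, "jaw": 1},
  {"dx": 0, "dy": -0.002, "dz": -0.1, "wx": 0, "wy": 0, "wz": 0, "jaw": 1},
  {"dx": 0, "dy": -0.002, "dz": -0.11, "wx": 0, "wy": 0, "wz": 0, "jaw": 1},
])

```text
t: 8.07
eef_pos: [0.4642, 0.0401, 0.15]
tcp_rot: [-0.0, 0.999, -0.04, -0.002]
wrist_force: [-0.1, 0.5, -4.1]
finger_gap: 0.0159
grip_force: 60.0
```

Emit:
carry_out([
  {"dx": 0, "dy": 0, "dz": -0.006, "wx": 0, "wy": 0, "wz": 0, "jaw": 1},
  {"dx": 0, "dy": 0, "dz": -0.012, "wx": 0, "wy": 0, "wz": 0, "jaw": 1},
  {"dx": 0, "dy": 0, "dz": -0.018, "wx": 0, "wy": 0, "wz": 0, "jaw": 1},
  {"dx": 0, "dy": 0, "dz": -0.023, "wx": 0, "wy": 0, "wz": 0, "jaw": 1},
  {"dx": 0, "dy": 0, "dz": -0.025, "wx": 0, "wy": 0, "wz": 0, "jaw": 1},
])

```text
t: 8.48
eef_pos: [0.465, 0.0391, 0.1273]
tcp_rot: [0.0, 0.999, -0.04, -0.0]
wrist_force: [-0.5, -0.6, -4.6]
finger_gap: 0.0162
grip_force: 60.0
```

Emit:
carry_out([
  {"dx": 0, "dy": 0, "dz": -0.001, "wx": 0, "wy": 0, "wz": 0, "jaw": 1},
  {"dx": 0, "dy": 0, "dz": -0.002, "wx": 0, "wy": 0, "wz": 0, "jaw": 1},
  {"dx": 0, "dy": 0, "dz": -0.003, "wx": 0, "wy": 0, "wz": 0, "jaw": 1},
  {"dx": 0, "dy": 0, "dz": -0.004, "wx": 0, "wy": 0, "wz": 0, "jaw": 1},
  {"dx": 0, "dy": 0, "dz": -0.004, "wx": 0, "wy": 0, "wz": 0, "jaw": 1},
])

```text
t: 8.9
eef_pos: [0.465, 0.0389, 0.1237]
tcp_rot: [0.0, 0.999, -0.041, 0.0]
wrist_force: [0.0, -0.3, -3.8]
finger_gap: 0.0156
grip_force: 60.0
```

Force still carries the weight. I lower the last 1–2 mm and watch for contact.

Emit:
carry_out([
  {"dx": 0, "dy": 0, "dz": -0.0005, "wx": 0, "wy": 0, "wz": 0, "jaw": 1},
  {"dx": 0, "dy": 0, "dz": -0.001, "wx": 0, "wy": 0, "wz": 0, "jaw": 1},
  {"dx": 0, "dy": 0, "dz": -0.001, "wx": 0, "wy": 0, "wz": 0, "jaw": 1},
  {"dx": 0, "dy": 0, "dz": -0.001, "wx": 0, "wy": 0, "wz": 0, "jaw": 1},
])

```text
t: 9.23
eef_pos: [0.465, 0.0389, 0.1227]
tcp_rot: [0.0, 0.999, -0.041, -0.0]
wrist_force: [-0.5, 0.2, -4.0]
finger_gap: 0.0159
grip_force: 60.0
```

Emit:
carry_out([
  {"dx": 0, "dy": 0, "dz": -0.0005, "wx": 0, "wy": 0, "wz": 0, "jaw": 1},
  {"dx": 0, "dy": 0, "dz": -0.0005, "wx": 0, "wy": 0, "wz": 0, "jaw": 1},
  {"dx": 0, "dy": 0, "dz": -0.0005, "wx": 0, "wy": 0, "wz": 0, "jaw": 1},
])

```text
t: 9.48
eef_pos: [0.4651, 0.0389, 0.1225]
tcp_rot: [0.0, 0.999, -0.041, 0.0]
wrist_force: [-0.6, -0.0, 5.9]
finger_gap: 0.0155
grip_force: 60.0
```

Contact: the collar rests on the rails. I open slowly, then retreat straight up.

Emit:
carry_out([
  {"dx": 0, "dy": 0, "dz": 0, "wx": 0, "wy": 0, "wz": 0, "jaw": 0.78},
  {"dx": 0, "dy": 0, "dz": 0, "wx": 0, "wy": 0, "wz": 0, "jaw": 0.7},
  {"dx": 0, "dy": 0, "dz": 0, "wx": 0, "wy": 0, "wz": 0, "jaw": 0.6},
  {"dx": 0, "dy": 0, "dz": 0, "wx": 0, "wy": 0, "wz": 0, "jaw": 0.5},
  {"dx": 0, "dy": 0, "dz": 0, "wx": 0, "wy": 0, "wz": 0, "jaw": 0.4},
])

```text
t: 9.9
eef_pos: [0.465, 0.0389, 0.1221]
tcp_rot: [0.0, 0.999, -0.041, 0.0]
wrist_force: [-0.7, 0.8, 0.2]
finger_gap: 0.0423
grip_force: 0.0
```

Emit:
carry_out([
  {"dx": 0, "dy": 0, "dz": 0, "wx": 0, "wy": 0, "wz": 0, "jaw": 0.4},
  {"dx": 0, "dy": 0, "dz": 0.01, "wx": 0, "wy": 0, "wz": 0, "jaw": 0.4},
  {"dx": 0, "dy": 0, "dz": 0.04, "wx": 0, "wy": 0, "wz": 0, "jaw": 0.4},
  {"dx": 0, "dy": 0, "dz": 0.08, "wx": 0, "wy": 0, "wz": 0, "jaw": 0.4},
  {"dx": 0, "dy": 0, "dz": 0.12, "wx": 0, "wy": 0, "wz": 0, "jaw": 0.4},
])

```text
t: 10.32
eef_pos: [0.4644, 0.039, 0.2433]
tcp_rot: [0.0, 0.999, -0.041, -0.001]
wrist_force: [-0.1, 0.1, -0.0]
finger_gap: 0.0571
grip_force: 0.0
```

Emit:
carry_out([
  {"dx": 0, "dy": 0, "dz": 0.03, "wx": 0, "wy": 0, "wz": 0, "jaw": 0.4},
  {"dx": 0, "dy": 0, "dz": 0.06, "wx": 0, "wy": 0, "wz": 0, "jaw": 0.4},
  {"dx": 0, "dy": 0, "dz": 0.06, "wx": 0, "wy": 0, "wz": 0, "jaw": 0.4},
  {"dx": 0, "dy": 0, "dz": 0.06, "wx": 0, "wy": 0, "wz": 0, "jaw": 0.4},
])

```text
t: 10.65
eef_pos: [0.4653, 0.0389, 0.3033]
tcp_rot: [0.0, 0.999, -0.041, 0.001]
wrist_force: [-0.8, -0.9, -0.3]
finger_gap: 0.0572
grip_force: 0.0
```

```bash
python3 - <<'E'
from h import *
st()
w=viewer.camera('wrist'); b=viewer.camera('scene')
u,v=proj('scene',[.465,.039,.1])[0].astype(int); c=cv2.resize(b[v-60:v+60,u-60:u+60],(420,420))
save(np.hstack([w[:,150:500],c]),'end')
E
```

```text
t 10.65 p [0.4653 0.0389 0.3033] yaw of tool y -1.652 z [ 0.003 -0.    -1.   ] j [-0.058  0.171  1.8   -0.     1.168  1.594] F [-0.8 -0.9 -0.3] T [0.01 0.06 0.04] gap 0.0571637303043795 0.0
```

View pics/end.png

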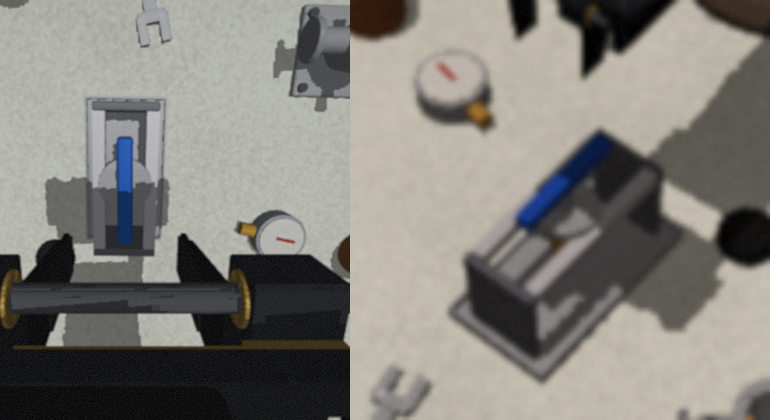

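The plug hangs upright with its collar on both rails, handle at (125,190) left and (565,180) right, near the middle. The gripper is clear, so I hand in.

```bash
python3 -c "
from bench import ticket
print(ticket.hand_in())"
```

```text
the job is handed in; nothing more can be done
None
```

The blue plug was twisted free by about 38°, drawn straight up and hung by its collar near the middle of the grey rack; it was released and handed in at about 10.7 s, and I moved nothing else.

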